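# Release the ratchet clamp and unload the gear casting

### The arm

A 7-joint arm with a two-finger parallel gripper is mounted at the origin on the work surface. World frame = base frame: x ahead of the robot, y to its left, z up, the work surface at z = 0. Lengths are in m, angles in degrees, forces in N, time in s.
With the tool pointing down it reaches from about 0.4 to 0.925 m from the base axis. Payload 5.6 kg.
Tool frame: the origin (TCP) lies midway between the tips of the shut fingers; the grasp point (between the pads) lies 19 mm behind it (tcp_to_grasp is the distance from the TCP to the grasp point, in m); z points along the fingers, y is the line along which they close (so a half turn about z gives the same grasp; the last joint's range is limited). The gripper opens to 85 mm and grips with 20 to 120 N. Pads are 22 mm wide; open, the fingers measure 114 mm over their backs; the gripper's body (76 mm by 85 mm) begins 54 mm behind the grasp point. The pads swing forward as they close: fully open they stand 13 mm farther back than shut.
Start: joints at [63.656, 26.786, -0.665, 91.828, 0.344, 61.387, -3.226], TCP at [0.263, -0.594, 0.231] pointing down, gripper open.
Joint ranges: [-144.91, 144.91], [-17.63, 115.5], [-89.93, 88.59], [15.96, 139.68], [-74.01, 254.01], [8.47, 105.57], [-167.45, 167.45]. Speed limits (degrees/s): [147.25, 147.25, 180, 180, 180, 180, 180].

### API

Orientations are given as a 3x3 rotation matrix whose columns are the frame's x, y, z axes.
In Python, from bench import * gives the robot as it stands. The module is installed in compiled form; this text tells all that it offers.
- The arm moves only by the tool play_rows, never from a script. Its argument "targets" is a list of rows, each a list of 6 numbers: the shift along the tool's x, y, z in mm, then the turn, a rotation vector about the tool's x, y, z in degrees. A call has 1 to 8 rows; each row shifts and turns the commanded pose from where the row before left it, along the tool's axes as they then stand; what a row does not reach is not made up. A row lasts 1/8 s, in which the tool goes at most 62.5 mm and 10.7 degrees, less where a joint would pass 70% of its speed; a pose out of reach is approached as far as the arm can. A call with a gripper value outside its range is refused whole. "grip" is the finger opening in mm, from 0 to 85.4, set as the call begins (left out, the last holds). The fingers move at their own pace and stop on an object; "newtons" is the grip in N (left out, the last holds). Time passes only in rows, so rows that do not move let the fingers close. It gives the time, the measured TCP pose, the force, the opening and the grip force at its end, in the units of the state.
- state(): the state, without advancing time (a new reading comes with each control period).
- capture(name): name is "scene" or "top" or "wrist"; returns the picture (420x560x3 uint8, blue, green, red); there is no depth.
- get_calibration(name): a dict with "fx", "fy", "cx", "cy" (pixels), "T" (4x4, takes a point from camera to world coordinates); the wrist camera has in their place "mount" (4x4, takes a point from camera to tool coordinates, whose origin is the TCP and whose axes are the flange's). Camera axes: x right, y down, z forward; pixel columns grow to the right and rows downward; lengths in m; the calibration is good to about 2 mm. A picture is of the moment at which its call begins: read the wrist's pose just before it. get_calibration takes no time and is no camera call.
- sign_off(): hands the job in; it is judged then, once.
The state is a dict: "clock": time; "joint_positions": joint angles; "joint_velocities": joint speeds; "tau": joint torques, N m; "tcp_pos": TCP position; "eef_rot": TCP orientation; "ft_force": force on the tool from outside, world axes, zero at the start; "torque": the same for the moment, N m; "gripper_width": finger opening in m; "grip_force": force on a finger pad.
Only numpy, scipy, OpenCV 4.12 (cv2) and the standard library are available. Lean on these libraries where they do the work, as an engineer would, in place of code of your own. Each camera call takes 0.05 s, during which the arm holds its last target. There are 200 camera calls.

### The job

The gear casting is held in the ratchet bar clamp. Throw the pawl's handle right over so the pawl stays up off the teeth, slide the clamp bar fully back, then lift the casting out and set it down, not drop it, standing on its flat base in the steel tray. Leave the pawl up and the bar back, and do not disturb the hammer, the tin and the wrench.

Things in the scene. Friction and masses are not known exactly. Their poses are not given: they have to be found in the camera images.
- clamp: Green steel bar clamp, fixed. Origin: centre line, on the bench. x ('along') runs from fixed jaw to the bar's tail; y across; z up. Heights are above the bench. Base plate along -160..+140, 110 mm wide, 12 mm thick. Fixed jaw along -150..-115, 90 mm wide, top at 62. Guide block along +75..+125, 56 mm wide, top at 72. Pawl's hinge pin: across, at along +85, height 52.
- bar (a joint): Sliding bar with the moving jaw, m: 0 = clamped on the casting, 0.05 = fully back (+ along) at its stop. About 3 N friction, stays put. While the pawl is down its teeth block it after about 1 mm. At 0 the moving jaw covers along -24..+6, 80 mm wide, top at 67; its 60 mm wide lip overhangs the casting's end by 9 mm, so the casting cannot be lifted before the bar is back.
- push_plate (a point): Upright push plate on the moving jaw: 50 mm wide across, 10 mm thick, from height 67 to 107 mm. Point: mid-width on its face towards the casting (along -5 mm at bar 0), height 92; moves with the bar. Push it towards + along.
- pawl (a joint): Steel pawl, rad: 0 = down in the teeth, 1.45 = thrown over at its stop. One piece with its handle: pushing the handle towards + along turns it about the hinge pin and raises its nose. No spring: by its weight it falls shut below about 0.45 rad, and beyond about 0.6 rad falls fully open and stays. About 1 N at the handle moves it.
- pawl_handle (a point): Middle of the pawl's handle: round cross bar 14 mm thick, 90 mm long across, on two 6 mm legs (36 mm either side), 86 mm from the hinge pin. At pawl 0 it stands at along +70, height 137 mm; at 1.45 it lies at along about +168, height about 77 mm. Its axes turn with the pawl.
- casting: Bare aluminium gear casting, 0.35 to 0.65 kg: block 90 (its x) x 50 (its y) x 45 mm high with a round boss, 44 mm in diameter, on its top; 67 mm high in all. Origin: centre of its underside. Clamped, it lies on the base plate (12 mm up), x along the clamp's x, at along -70, up to 12 mm off centre across. Free on both y sides for a grip across the 50 mm from above.
- tray: Plain steel tray without lid, fixed, 200 mm (its x) x 180 mm (its y) outside, rim 25 mm high, walls and floor 5 mm thick. Origin: centre of its underside.
- hammer: Bystander: hammer lying beyond the clamp and tray. Leave it.
- tin: Bystander: tin 72 mm in diameter, 85 mm high. Leave it.
- wrench: Bystander: open wrench lying on the bench. Leave it.
Things that resemble listed ones, but are neither listed nor needed, are in the scene too. What is shaped like the casting but black is not meant.

How it is judged (in metres and radians):
On the way, in this order (a step that is already met when the one before it is completed fails the run):
1. the pawl is thrown over (past 1.2 rad) while the bar is still forward (value of joint pawl above 1.2 rad and value of joint bar below 0.02 m), for 0.2 s.
2. the bar is slid back at least 43 of its 50 mm, the pawl still up, the casting still in the clamp (value of joint bar above 0.043 m and value of joint pawl above 1.2 rad and distance of casting from where it was at the start of the episode below 0.04 m), for 0.2 s.
At the end, for the whole second after the job is handed in: The casting stands upright (within 0.12 rad) and at rest on the tray's floor (origin less than 10 mm above the tray's underside, within 75 mm in x and 65 mm in y of its centre), the bar is at least 43 mm back and the pawl past 1.2 rad (value of joint pawl above 1.2 rad and value of joint bar above 0.043 m and x of casting in the frame of tray between -0.075 and 0.075 m and y of casting in the frame of tray between -0.065 and 0.065 m and z of casting in the frame of tray below 0.01 m and angle between casting's own z axis and vertical below 0.12 rad and linear speed of casting below 0.02 m/s); the robot touches nothing.
It fails at once if the casting is let go (dropped) with its base more than 50 mm above the bench (height (world z) of casting above 0.05 m and contact force between the fingers and casting below 0.05 N).
It fails at once if the hammer, the tin or the wrench is moved more than 30 mm (distance of any of hammer, tin, wrench from where it was at the start of the episode above 0.03 m).
It also fails if it takes over 61 s, if anything falls off the work surface, if the arm or the gripper's body presses on something with over 40 N, if the wrist force passes 120 N, or if a joint passes its speed limit or range.

## Working session

There is one attempt and no reset: what is moved stays moved. The work goes in short steps, Python scripts to look and compute and a tool call to move; the robot and the scene stay as the last step left them, time stands still between calls to the robot, and variables do not carry over. Pictures are saved under pics/ and viewed, at most 10 in all, crops included, and the job is handed in when it is done.

Besides the shell and the picture viewer there is one more tool, called after "Request:" as name(argument=value, ...), one argument or row to a line, values as JSON. play_rows: Moves the arm, as the interface text tells. Its arguments: {"type":"object","properties":{"targets":{"type":"array","items":{"type":"array","items":{"type":"number"}}},"grip":{"type":"number"},"newtons":{"type":"number"}},"required":["targets"]}

```bash
mkdir -p pics; python3 - <<'E'
from bench import *
import cv2,numpy as np
for n in("scene","top"):
    im=capture(n);cv2.imwrite(f"pics/{n}0.png",im)
    c=get_calibration(n);print(n,c["fx"],c["cx"],c["cy"],np.round(c["T"],4).tolist())
print(get_calibration("wrist"))
s=state();print({k:np.round(v,4).tolist() for k,v in s.items()})
E
```

```text
scene 442.39686916394817 280.1657899918191 203.55405115259623 [[0.5353, 0.539, -0.6503, 1.1331], [0.8446, -0.3443, 0.41, -0.385], [-0.0029, -0.7688, -0.6395, 0.7147], [0.0, 0.0, 0.0, 1.0]]
top 398.1400859988725 279.06600750779796 199.75087413084347 [[-0.0141, -0.9977, 0.0658, 0.4544], [-0.9998, 0.0152, 0.0156, -0.0181], [-0.0166, -0.0656, -0.9977, 1.1178], [0.0, 0.0, 0.0, 1.0]]
{'fx': 354.48600648505175, 'fy': 354.48600648505175, 'cx': 287.13947582947407, 'cy': 207.0854179455405, 'mount': array([[-4.83426070e-04, -9.65417491e-01, -2.60708332e-01,
         6.62413559e-02],
       [ 9.99999806e-01, -3.64358207e-04, -5.05040210e-04,
        -2.60600911e-04],
       [ 3.92583431e-04, -2.60708526e-01,  9.65417480e-01,
        -1.42278711e-01],
       [ 0.00000000e+00,  0.00000000e+00,  0.00000000e+00,
         1.00000000e+00]])}
{'clock': 0.1, 'joint_positions': [63.6536, 26.8324, -0.6657, 91.8756, 0.3436, 61.3854, -3.2265], 'joint_velocities': [-0.084, -0.1937, -0.1119, -0.0357, -0.0145, 0.0398, -0.0122], 'tau': [0.0004, -53.3522, 0.021, -25.1968, 0.0114, 0.0043, -0.0], 'tcp_pos': [0.2629, -0.5939, 0.2304], 'eef_rot': [[0.9144, 0.4048, -0.0007], [0.4048, -0.9144, 0.0014], [-0.0001, -0.0016, -1.0]], 'ft_force': [-0.5382, 0.1519, 0.2472], 'torque': [0.029, -0.0463, -0.0013], 'grip_force': 0.0, 'gripper_width': 0.0854}
```

View pics/scene0.png

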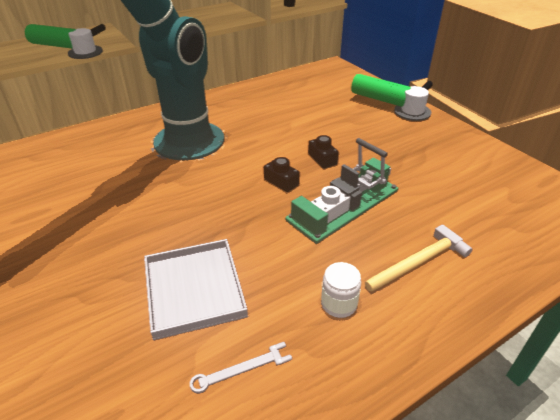

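```bash
python3 -c "
import cv2
im=cv2.imread('pics/top0.png');cv2.imwrite('pics/top0b.png',cv2.resize(im,(800,600),interpolation=cv2.INTER_CUBIC))"
```

```text
(no output)
```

View pics/top0b.png

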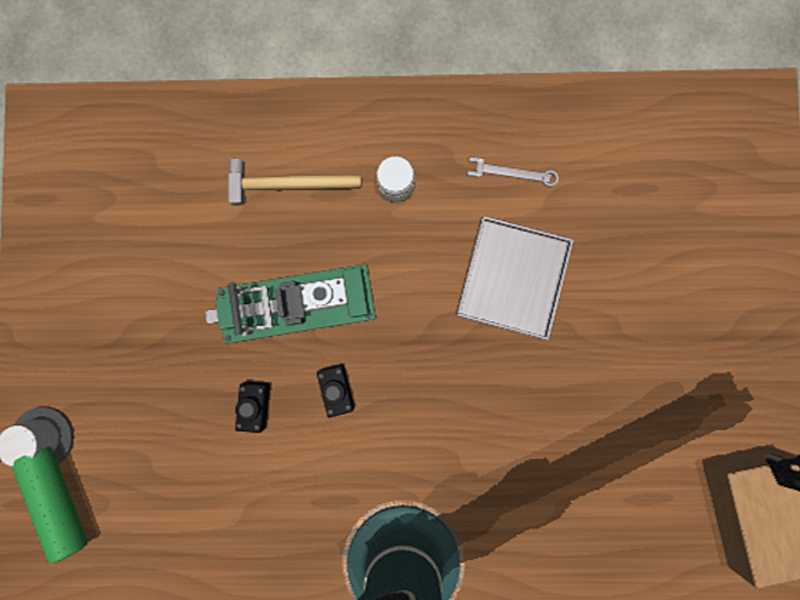

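The scene shows the clamp, with the silver casting, in the middle. In the top view (800-wide) the casting boss is at about (320,293), the pawl handle at about (235,308) and the tray centre at about (515,278). The tin is at (395,180). I'll enlarge the clamp for exact pixels.

```bash
python3 -c "
import cv2,numpy as np
im=cv2.imread('pics/top0.png')
a=cv2.resize(im[180:245,140:270],(780,390),interpolation=cv2.INTER_CUBIC)
b=cv2.resize(im[148:242,312:408],None,fx=2,fy=2,interpolation=cv2.INTER_CUBIC)
c=np.zeros((590,780,3),np.uint8);c[:390]=a;c[395:395+188,:192]=b
cv2.imwrite('pics/crop.png',c)"
```

```text
(no output)
```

View pics/crop.png

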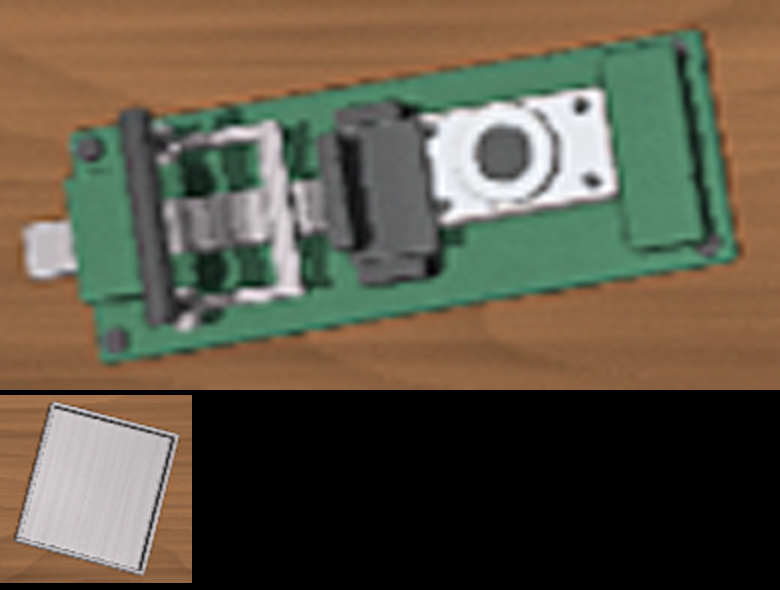

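The crop gives these pixels:
- **Base plate corners:** (72,130), (103,362), (738,262) and (703,30).
- **Casting's jaw-end corners:** (603,88) and (620,195).
- **Boss:** about (506,152).
- **Handle bar:** (130,112) to (160,320).
- **Tray corners:** (52,403), (178,435), (143,573) and (16,540).

```bash
cat > h.py <<'E'
from bench import *
import cv2,numpy as np
def ray(name,uv,z):
    c=get_calibration(name);T=c["T"];out=[]
    for u,v in uv:
        d=T[:3,:3]@[(u-c["cx"])/c["fx"],(v-c["cy"])/c["fy"],1]
        out.append((T[:3,3]+d*(z-T[2,3])/d[2])[:2])
    return np.array(out)
def crop(p): return [(140+(u+.5)/6-.5,180+(v+.5)/6-.5) for u,v in p]
E
python3 - <<'E'
from h import *
P=ray("top",crop([(72,130),(103,362),(738,262),(703,30)]),.012)
loc=np.array([(140,-55),(140,55),(-160,55),(-160,-55)])/1000
def fit(A,B):
    best=None
    for s in(1,-1):
        pass
    a=A-A.mean(0);b=B-B.mean(0);U,S,V=np.linalg.svd(a.T@b);R=V.T@np.diag([1,np.linalg.det(V.T@U.T)])@U.T
    t=B.mean(0)-R@A.mean(0);return R,t,np.abs(A@R.T+t-B).max()
# tail at +y; crop top is +x
R,t,e=fit(loc,P)
for sgn in(1,-1):
    l=loc*[1,sgn];R,t,e=fit(l,P);print(sgn,e,t,np.degrees(np.arctan2(R[1,0],R[0,0])))
    if e<.02: RR,tt=R,t
inv=lambda p:(p-tt)@RR
print("cast corners",inv(ray("top",crop([(603,88),(620,195)]),.057)))
print("boss",inv(ray("top",crop([(506,152)]),.079)))
print("handle",inv(ray("top",crop([(130,112),(160,320)]),.137)))
print("plate",inv(ray("top",crop([(338,190)]),.107)))
Q=ray("top",[(312+u/2-.25,148+(v-395)/2-.25) for u,v in[(52,403),(178,435),(143,573),(16,540)]],.025)
print("tray",Q,Q.mean(0),np.linalg.norm(np.diff(Q,axis=0),axis=1))
print("tin",ray("top",[(395*.7,176*.7)],.085))
E
```

```text
1 0.0012346375350811914 [0.4942877  0.21078846] 98.10912974456774
-1 0.10867466443310941 [0.49428069 0.21078746] 98.1497047908966
cast corners [[-0.11360019 -0.03075264]
 [-0.11398498  0.01764824]]
boss [[-0.06976799 -0.00754671]]
handle [[ 0.07338104 -0.04381564]
 [ 0.07277307  0.04308269]]
plate [[-0.00082062 -0.00057071]]
tray [[ 0.65711096 -0.16521765]
 [ 0.60966963 -0.33708901]
 [ 0.42126763 -0.28323898]
 [ 0.46860431 -0.1115703 ]] [ 0.53916313 -0.22427898] [0.17829875 0.19594678 0.17807554]
tin [[0.7246894  0.00196699]]
```

Request:
play_rows(
  targets=[
    [0,0,0,0,0,-10.6],
    [0,0,0,0,0,-10.6],
    [0,0,0,0,0,-10.6],
    [0,0,0,0,0,-10.6],
    [0,0,0,0,0,-10.6],
    [0,0,0,0,0,-10.6],
    [0,0,0,0,0,-10.6],
    [0,0,0,0,0,0],
  ],
  grip=0,
)

```text
clock: 1.1
tcp_pos: [0.2628, -0.5942, 0.2307]
eef_rot: [[-0.138, 0.99, -0.0], [0.99, 0.138, 0.001], [0.001, 0.0, -1.0]]
ft_force: [0.4, -0.2, 0.3]
gripper_width: 0.0001
grip_force: 0.0
```

Request:
play_rows(
  targets=[
    [50,21,0,0,0,0],
    [50,21,0,0,0,0],
    [50,21,0,0,0,0],
    [50,21,0,0,0,0],
    [50,21,0,0,0,0],
    [50,21,0,0,0,0],
    [50,21,0,0,0,0],
    [50,21,0,0,0,0],
  ],
)

```text
clock: 2.1
tcp_pos: [0.3735, -0.1731, 0.2315]
eef_rot: [[-0.136, 0.991, 0.001], [0.991, 0.136, -0.0], [-0.001, 0.001, -1.0]]
ft_force: [0.5, 0.4, -0.0]
gripper_width: -0.0
grip_force: 0.0
```

Request:
play_rows(
  targets=[
    [50,21,0,0,0,0],
    [50,21,0,0,0,0],
    [50,21,0,0,0,0],
    [50,21,0,0,0,0],
    [50,21,0,0,0,0],
    [50,21,0,0,0,0],
    [50,21,0,0,0,0],
    [0,0,0,0,0,0],
  ],
)

```text
clock: 3.1
tcp_pos: [0.4691, 0.1973, 0.2313]
eef_rot: [[-0.144, 0.99, -0.0], [0.99, 0.144, 0.003], [0.003, 0.0, -1.0]]
ft_force: [0.6, -1.0, 0.2]
gripper_width: 0.0002
grip_force: 0.0
```

```bash
cat >> h.py <<'E'
def rep():
    s=state();a=np.radians(98.11);d=s["tcp_pos"]-[.4943,.2108,0]
    print("t",round(s["clock"],2),"along",round(1e3*(d[0]*np.cos(a)+d[1]*np.sin(a)),1),"v(=-across)",round(1e3*(d[0]*np.sin(a)-d[1]*np.cos(a)),1),"z",round(1e3*d[2],1),"yaw",np.degrees(np.arctan2(s["eef_rot"][1,0],s["eef_rot"][0,0])).round(2),"R3",s["eef_rot"][:,2].round(4),"F",s["ft_force"].round(1),"w",s["gripper_width"],"g",s["grip_force"],"J",s["joint_positions"].round())
E
python3 -c "
from h import *
rep();cv2.imwrite('pics/w1.png',capture('wrist'))"
```

```text
t 3.1 along -9.8 v(=-across) -26.8 z 231.3 yaw 98.28 R3 [-4.0e-04  3.3e-03 -1.0e+00] F [ 0.6 -1.   0.2] w 0.00020607462611259799 g 0.0 J [ 12.  20. -46. 109.  16.  58. -33.]
```

View pics/w1.png

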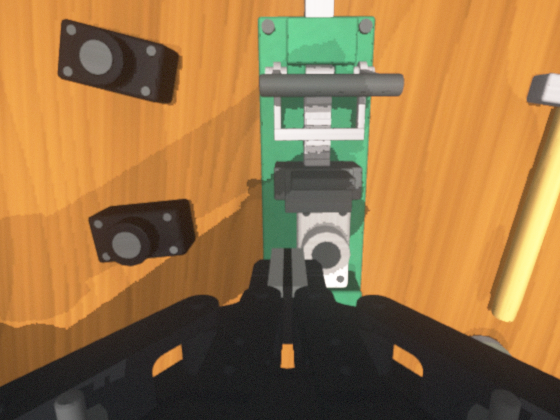

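The wrist view agrees with the estimate: clamp aligned, handle centre at (332,85), push plate at (318,185), and the closed fingers left of centre. I'll move behind the handle, descend and push.

Request:
play_rows(
  targets=[
    [26,14,0,0,0,0],
    [25,13,0,0,0,0],
    [0,0,0,0,0,0],
    [0,0,35,0,0,0],
    [0,0,35,0,0,0],
    [0,0,25,0,0,0],
    [0,0,17,0,0,0],
    [0,0,0,0,0,0],
  ],
)

```text
clock: 4.15
tcp_pos: [0.4887, 0.2452, 0.1184]
eef_rot: [[-0.139, 0.99, -0.002], [0.99, 0.139, -0.002], [-0.001, -0.002, -1.0]]
ft_force: [-0.2, 0.2, 0.2]
gripper_width: -0.0001
grip_force: 0.0
```

```bash
python3 -c "
from h import *
rep()"
```

```text
t 4.15 along 34.8 v(=-across) -0.7 z 118.4 yaw 97.97 R3 [-0.0018 -0.0016 -1.    ] F [-0.2  0.2  0.2] w -9.052694210299952e-05 g 0.0 J [  1.  32. -40. 109.  27.  48. -45.]
```

Request:
play_rows(
  targets=[
    [10,0,0,0,0,0],
    [10,0,0,0,0,0],
    [10,0,0,0,0,0],
    [10,0,0,0,0,0],
    [10,0,0,0,0,0],
    [10,0,0,0,0,0],
    [10,0,0,0,0,0],
    [0,0,0,0,0,0],
  ],
)

```text
clock: 5.15
tcp_pos: [0.4789, 0.3173, 0.1193]
eef_rot: [[-0.142, 0.99, -0.0], [0.99, 0.142, 0.001], [0.001, -0.0, -1.0]]
ft_force: [-0.9, 0.3, 0.3]
gripper_width: 0.0001
grip_force: 0.0
```

Request:
play_rows(
  targets=[
    [8,0,0,0,0,0],
    [8,0,0,0,0,0],
    [0,0,0,0,0,0],
    [0,0,0,0,0,0],
    [0,0,-20,0,0,0],
    [0,0,-30,0,0,0],
    [0,0,-30,0,0,0],
    [0,0,0,0,0,0],
  ],
)

```text
clock: 6.15
tcp_pos: [0.4785, 0.333, 0.2031]
eef_rot: [[-0.14, 0.99, 0.005], [0.99, 0.14, 0.003], [0.002, 0.006, -1.0]]
ft_force: [-0.8, -0.4, 0.3]
gripper_width: 0.0
grip_force: 0.0
```

```bash
python3 -c "
from h import *
rep();im=capture('scene');cv2.imwrite('pics/s2.png',cv2.resize(im[100:280,220:480],None,fx=3,fy=3))"
```

```text
t 6.15 along 123.3 v(=-across) 1.6 z 203.1 yaw 98.06 R3 [ 0.0054  0.0031 -1.    ] F [-0.8 -0.4  0.3] w 1.2368842363508607e-05 g 0.0 J [ -6.  29. -43. 101.  23.  59. -49.]
```

View pics/s2.png

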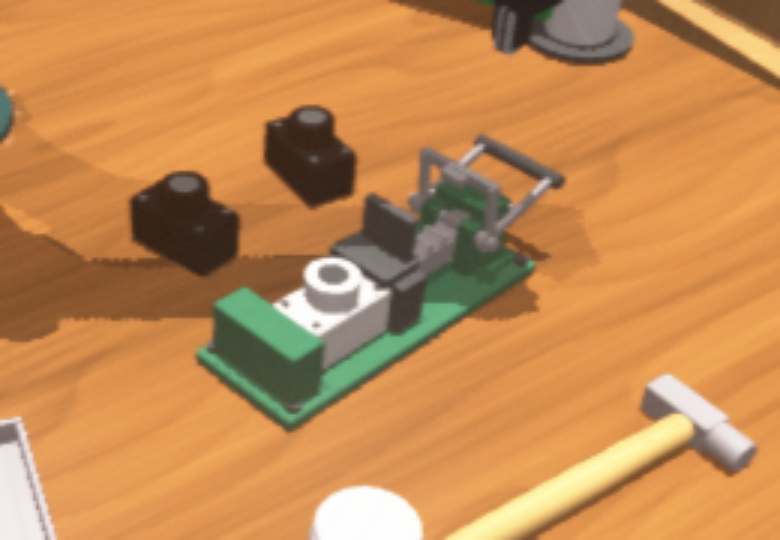

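The pawl is thrown over: its frame is upright at (460,190) and the handle lies back at (520,160). Next I'll move to the casting side of the push plate.

Request:
play_rows(
  targets=[
    [-40,0,0,0,0,0],
    [-40,0,0,0,0,0],
    [-40,0,0,0,0,0],
    [-32,-1,0,0,0,0],
    [0,0,0,0,0,0],
    [0,0,30,0,0,0],
    [0,0,30,0,0,0],
    [0,0,0,0,0,0],
  ],
)

```text
clock: 7.2
tcp_pos: [0.4955, 0.1816, 0.1374]
eef_rot: [[-0.142, 0.99, -0.005], [0.99, 0.142, -0.001], [-0.0, -0.005, -1.0]]
ft_force: [-0.8, 0.6, 1.3]
gripper_width: 0.0002
grip_force: 0.0
```

```bash
python3 -c "
from h import *
rep()"
```

```text
t 7.2 along -29.1 v(=-across) -3.0 z 137.4 yaw 98.17 R3 [-5.e-03 -7.e-04 -1.e+00] F [-0.8  0.6  1.3] w 0.00016588784514892372 g 0.0 J [  9.  29. -41. 111.  24.  49. -37.]
```

Request:
play_rows(
  targets=[
    [0,0,25,0,0,0],
    [0,3,23,0,0,0],
    [0,0,0,0,0,0],
    [10,0,0,0,0,0],
    [10,0,0,0,0,0],
    [10,0,0,0,0,0],
    [10,0,0,0,0,0],
    [0,0,0,0,0,0],
  ],
)

```text
clock: 8.2
tcp_pos: [0.4944, 0.2231, 0.0915]
eef_rot: [[-0.142, 0.99, 0.0], [0.99, 0.142, 0.002], [0.002, 0.0, -1.0]]
ft_force: [-0.0, 0.4, 0.1]
gripper_width: 0.0004
grip_force: 0.0
```

Request:
play_rows(
  targets=[
    [7,0,0,0,0,0],
    [6,0,0,0,0,0],
    [5,0,0,0,0,0],
    [3,0,0,0,0,0],
    [0,0,0,0,0,0],
  ],
)

```text
clock: 8.82
tcp_pos: [0.4915, 0.2426, 0.0911]
eef_rot: [[-0.141, 0.99, -0.001], [0.99, 0.141, 0.001], [0.001, -0.0, -1.0]]
ft_force: [-0.7, -0.4, -0.3]
gripper_width: -0.0001
grip_force: 0.5
```

```bash
python3 -c "
from h import *
rep()"
```

```text
t 8.82 along 31.9 v(=-across) 1.7 z 91.1 yaw 98.11 R3 [-5.e-04  6.e-04 -1.e+00] F [-0.7 -0.4 -0.3] w -6.569910804858913e-05 g 0.4815211705863476 J [ -1.  34. -38. 110.  29.  45. -46.]
```

Request:
play_rows(
  targets=[
    [3,0,0,0,0,0],
    [3,0,0,0,0,0],
    [0,0,0,0,0,0],
  ],
)

```text
clock: 9.2
tcp_pos: [0.4908, 0.2475, 0.0911]
eef_rot: [[-0.14, 0.99, -0.001], [0.99, 0.14, -0.001], [-0.001, -0.001, -1.0]]
ft_force: [-0.8, -4.1, 1.0]
gripper_width: -0.0001
grip_force: 2.1
```

Request:
play_rows(
  targets=[
    [2,0,0,0,0,0],
    [0,0,0,0,0,0],
  ],
)

```text
clock: 9.45
tcp_pos: [0.4908, 0.2475, 0.0911]
eef_rot: [[-0.139, 0.99, -0.001], [0.99, 0.139, -0.004], [-0.004, -0.002, -1.0]]
ft_force: [-1.6, -8.2, 3.9]
gripper_width: -0.0002
grip_force: 4.3
```

```bash
python3 -c "
from h import *
rep();im=capture('scene');cv2.imwrite('pics/s3.png',cv2.resize(im[100:280,220:480],None,fx=3,fy=3))"
```

```text
t 9.45 along 36.8 v(=-across) 1.7 z 91.1 yaw 98.0 R3 [-0.001  -0.0044 -1.    ] F [-1.6 -8.2  3.9] w -0.00019364236987712735 g 4.30046908557415 J [ -1.  34. -37. 110.  29.  46. -47.]
```

View pics/s3.png

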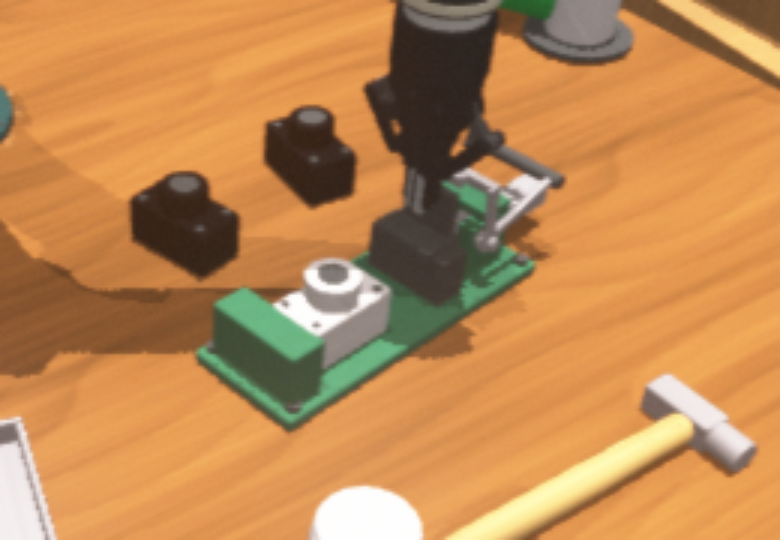

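The bar is at its stop: the force rises without motion, the jaw is well clear of the casting at (415,250), and the pawl is still over. Next I back off, rise, open, and go over the casting.

Request:
play_rows(
  targets=[
    [-10,0,0,0,0,0],
    [0,0,-30,0,0,0],
    [0,0,-40,0,0,0],
    [-35,5,0,0,0,0],
    [-35,0,0,0,0,0],
    [-29,0,0,0,0,0],
    [0,0,0,0,0,0],
    [0,0,0,0,0,0],
  ],
)

```text
clock: 10.5
tcp_pos: [0.5112, 0.1442, 0.1616]
eef_rot: [[-0.141, 0.99, 0.001], [0.99, 0.141, 0.002], [0.002, 0.001, -1.0]]
ft_force: [-0.7, -0.2, 0.8]
gripper_width: -0.0001
grip_force: 0.0
```

Request:
play_rows(
  targets=[
    [0,0,0,0,0,0],
    [0,0,0,0,0,0],
  ],
  grip=85,
)

```text
clock: 10.75
tcp_pos: [0.5108, 0.1439, 0.1613]
eef_rot: [[-0.142, 0.99, 0.0], [0.99, 0.142, 0.001], [0.001, 0.0, -1.0]]
ft_force: [-0.4, -0.8, 0.0]
gripper_width: 0.0358
grip_force: 0.0
```

```bash
python3 -c "
from h import *
rep();cv2.imwrite('pics/w4.png',capture('wrist'))"
```

```text
t 10.75 along -68.5 v(=-across) 6.9 z 161.3 yaw 98.18 R3 [ 1.e-04  6.e-04 -1.e+00] F [-0.4 -0.8  0. ] w 0.03578586581231283 g 0.0 J [ 14.  27. -41. 110.  22.  51. -31.]
```

View pics/w4.png

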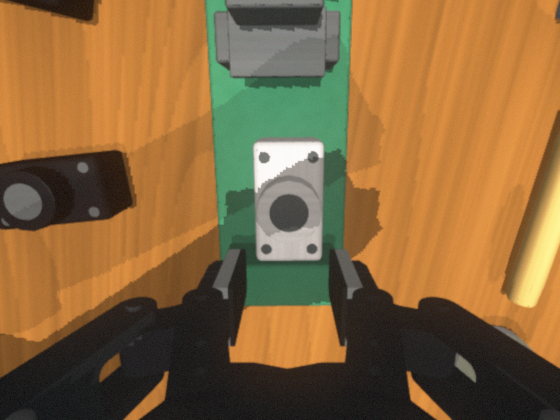

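The casting is centred between the fingers: block columns 254–323, boss hole at (289,212), aligned and unmoved. Next I wait for the fingers to open, then descend.

Request:
play_rows(
  targets=[
    [-1,0,0,0,0,0],
    [0,0,0,0,0,0],
    [0,0,0,0,0,0],
    [0,0,35,0,0,0],
    [0,0,35,0,0,0],
    [0,0,30,0,0,0],
    [0,0,20,0,0,0],
    [0,0,0,0,0,0],
  ],
)

```text
clock: 11.8
tcp_pos: [0.5104, 0.1416, 0.0402]
eef_rot: [[-0.141, 0.99, -0.002], [0.99, 0.141, -0.001], [-0.0, -0.002, -1.0]]
ft_force: [-0.3, -0.4, 0.8]
gripper_width: 0.0849
grip_force: 0.0
```

Request:
play_rows(
  targets=[
    [0,0,10,0,0,0],
    [0,0,8,0,0,0],
    [0,0,0,0,0,0],
  ],
)

```text
clock: 12.18
tcp_pos: [0.511, 0.1416, 0.023]
eef_rot: [[-0.14, 0.99, -0.0], [0.99, 0.14, -0.0], [-0.0, -0.0, -1.0]]
ft_force: [-0.2, 0.4, -0.0]
gripper_width: 0.0851
grip_force: 0.0
```

Request:
play_rows(
  targets=[
    [0,0,0,0,0,0],
    [0,0,0,0,0,0],
    [0,0,0,0,0,0],
    [0,0,0,0,0,0],
    [0,0,0,0,0,0],
    [0,0,0,0,0,0],
  ],
  grip=30,
  newtons=60,
)

```text
clock: 12.92
tcp_pos: [0.5117, 0.1419, 0.0239]
eef_rot: [[-0.14, 0.99, 0.001], [0.99, 0.14, 0.0], [-0.0, 0.001, -1.0]]
ft_force: [-0.5, -1.2, 6.0]
gripper_width: 0.0494
grip_force: 63.3
```

```bash
python3 -c "
from h import *
rep()"
```

```text
t 12.93 along -70.6 v(=-across) 7.6 z 23.9 yaw 98.08 R3 [ 1.3e-03  1.0e-04 -1.0e+00] F [-0.5 -1.2  6. ] w 0.04944314863368551 g 63.309760093688965 J [  7.  38. -32. 114.  33.  37. -40.]
```

Request:
play_rows(
  targets=[
    [0,0,-10,0,0,0],
    [0,0,-25,0,0,0],
    [0,0,-30,0,0,0],
    [0,0,-30,0,0,0],
    [0,0,-15,0,0,0],
    [0,0,0,0,0,0],
  ],
)

```text
clock: 13.68
tcp_pos: [0.5113, 0.1415, 0.1337]
eef_rot: [[-0.14, 0.99, 0.001], [0.99, 0.14, -0.0], [-0.0, 0.001, -1.0]]
ft_force: [0.5, -1.0, -5.7]
gripper_width: 0.0489
grip_force: 64.8
```

Request:
play_rows(
  targets=[
    [-20,-1,0,0,0,0],
    [-35,-2,0,0,0,0],
    [-35,-3,0,0,0,0],
    [-35,-3,0,0,0,0],
    [-35,-3,0,0,0,0],
    [-35,-3,0,0,0,0],
    [-35,-3,0,0,0,0],
    [-35,-2,0,0,0,0],
  ],
)

```text
clock: 14.68
tcp_pos: [0.5273, -0.1245, 0.1315]
eef_rot: [[-0.14, 0.99, -0.003], [0.99, 0.14, 0.001], [0.001, -0.003, -1.0]]
ft_force: [0.5, 0.6, -5.7]
gripper_width: 0.0494
grip_force: 64.6
```

Request:
play_rows(
  targets=[
    [-35,-2,0,0,0,0],
    [-35,-2,0,0,0,0],
    [-21,-1,0,0,0,0],
    [-10,0,0,0,0,0],
    [0,0,0,0,0,0],
    [0,0,0,0,0,0],
  ],
)

```text
clock: 15.42
tcp_pos: [0.5379, -0.2222, 0.1332]
eef_rot: [[-0.143, 0.99, -0.0], [0.99, 0.143, 0.001], [0.001, -0.0, -1.0]]
ft_force: [-0.4, -0.3, -5.2]
gripper_width: 0.0494
grip_force: 64.6
```

```bash
python3 -c "
from h import *
rep();a=capture('scene');cv2.imwrite('pics/s5.png',a)"
```

```text
t 15.43 along -434.9 v(=-across) -17.9 z 133.2 yaw 98.2 R3 [-2.e-04  9.e-04 -1.e+00] F [-0.4 -0.3 -5.2] w 0.049441592373669595 g 64.57529783248901 J [ 47.  33. -36. 104.  24.  51.   7.]
```

View pics/s5.png

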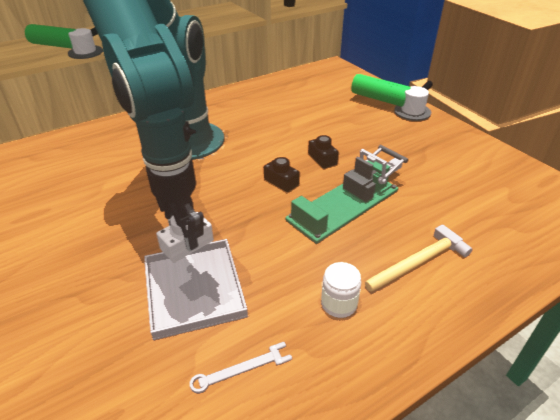

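The casting is held level at (185,235) above the tray; the bar is back and the pawl over. Now I lower it, slowly at the end.

Request:
play_rows(
  targets=[
    [0,0,15,0,0,0],
    [0,0,25,0,0,0],
    [0,0,25,0,0,0],
    [0,0,22,0,0,0],
    [0,0,13,0,0,0],
    [0,0,7,0,0,0],
    [0,0,3,0,0,0],
    [0,0,0,0,0,0],
  ],
)

```text
clock: 16.48
tcp_pos: [0.5382, -0.2242, 0.0237]
eef_rot: [[-0.14, 0.99, 0.001], [0.99, 0.14, -0.0], [-0.0, 0.001, -1.0]]
ft_force: [0.4, -0.8, -5.6]
gripper_width: 0.0492
grip_force: 64.5
```

Request:
play_rows(
  targets=[
    [0,0,2,0,0,0],
    [0,0,2,0,0,0],
    [0,0,2,0,0,0],
    [0,0,0,0,0,0],
  ],
)

```text
clock: 16.98
tcp_pos: [0.5378, -0.2242, 0.0172]
eef_rot: [[-0.14, 0.99, -0.0], [0.99, 0.14, -0.0], [-0.0, -0.0, -1.0]]
ft_force: [-0.4, -0.6, -5.4]
gripper_width: 0.049
grip_force: 64.7
```

Not touching yet (still −5.4 N), so down another millimetre or so.

Request:
play_rows(
  targets=[
    [0,0,1,0,0,0],
    [0,0,0,0,0,0],
  ],
)

```text
clock: 17.23
tcp_pos: [0.5378, -0.2242, 0.017]
eef_rot: [[-0.14, 0.99, -0.0], [0.99, 0.14, -0.001], [-0.001, -0.0, -1.0]]
ft_force: [-3.4, 0.5, 3.6]
gripper_width: 0.0495
grip_force: 65.5
```

Request:
play_rows(
  targets=[
    [0,0,1,0,0,0],
    [0,0,0,0,0,0],
  ],
)

```text
clock: 17.48
tcp_pos: [0.5378, -0.2242, 0.0169]
eef_rot: [[-0.14, 0.99, -0.0], [0.99, 0.14, -0.001], [-0.001, -0.001, -1.0]]
ft_force: [-7.7, 1.0, 12.5]
gripper_width: 0.0495
grip_force: 66.7
```

Request:
play_rows(
  targets=[
    [0,0,0,0,0,0],
    [0,0,0,0,0,0],
    [0,0,0,0,0,0],
    [0,0,0,0,0,0],
    [0,0,0,0,0,0],
  ],
  grip=75,
)

```text
clock: 18.1
tcp_pos: [0.5378, -0.2241, 0.0152]
eef_rot: [[-0.14, 0.99, 0.0], [0.99, 0.14, 0.0], [0.0, 0.0, -1.0]]
ft_force: [-0.4, 0.1, -0.4]
gripper_width: 0.075
grip_force: 0.0
```

Request:
play_rows(
  targets=[
    [0,0,-10,0,0,0],
    [0,0,-25,0,0,0],
    [0,0,-40,0,0,0],
    [0,0,-50,0,0,0],
    [0,0,-50,0,0,0],
    [-50,0,-20,0,0,0],
    [-50,0,0,0,0,0],
    [0,0,0,0,0,0],
  ],
)

```text
clock: 19.1
tcp_pos: [0.5508, -0.3285, 0.2106]
eef_rot: [[-0.133, 0.991, 0.0], [0.991, 0.133, -0.002], [-0.002, -0.0, -1.0]]
ft_force: [0.6, -0.2, -0.3]
gripper_width: 0.0747
grip_force: 0.0
```

```bash
python3 -c "
from h import *
rep();a=capture('scene');cv2.imwrite('pics/s6.png',a)"
```

```text
t 19.1 along -541.9 v(=-across) -20.1 z 210.6 yaw 97.65 R3 [ 3.0e-04 -2.4e-03 -1.0e+00] F [ 0.6 -0.2 -0.3] w 0.07471277390646862 g 0.0 J [ 54.  33. -37.  92.  22.  62.  19.]
```

View pics/s6.png

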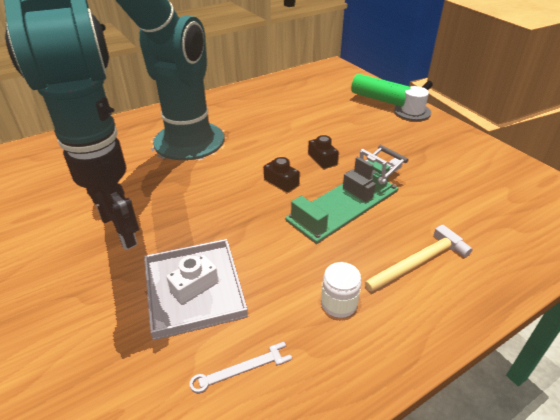

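The casting stands upright mid-tray at (192,275). The pawl is over, the bar is back, the bystanders are untouched and the gripper is clear.

```bash
python3 -c "
from bench import *
print(sign_off())"
```

```text
the job is handed in; nothing more can be done
None
```

I handed the job in at about 19 s of the 61 s allowed (no verdict came back): the casting stands upright near the middle of the tray, the pawl is thrown over, the bar is back at its stop, and the hammer, tin and wrench look unmoved.

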